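# Mesh the centrifuge rotor onto its splined drive shaft

### The arm

A 6-joint arm with a two-finger parallel gripper is mounted at the origin on the work surface. World frame = base frame: x ahead of the robot, y to its left, z up, the work surface at z = 0. Lengths are in m, angles in rad, forces in N, time in s.
With the tool pointing down it reaches from about 0.275 to 0.775 m from the base axis. Payload 14.6 kg.
Tool frame: the origin (TCP) lies midway between the tips of the shut fingers; the grasp point (between the pads) lies 19 mm behind it (grasp_offset is the distance from the TCP to the grasp point, in m); z points along the fingers, x is the direction in which the jaws open and shut, and the axes are right-handed (so a half turn about z gives the same grasp; the last joint's range is limited). The gripper opens to 85 mm and grips with 20 to 120 N. Pads are 22 mm wide; open, the fingers measure 114 mm over their backs; the gripper's body (76 mm by 85 mm) begins 54 mm behind the grasp point. The pads swing forward as they close: fully open they stand 13 mm farther back than shut.
Start: joints at [-1.472, 0.263, -0.048, 1.259, 0, 1.415], TCP at [0.132, -0.508, 0.231] pointing down, gripper open.
Joint ranges: [-2.65, 2.65], [-0.89, 1.7], [-1.18, 1.37], [-2.13, 2.11], [-1.35, 1.29], [-3.14, 3.14]. Speed limits (rad/s): [1.89, 1.89, 2.57, 2.79, 3.14, 3.14].

### API

Orientations are given as a unit quaternion [x, y, z, w].
In Python, from cell import * gives the robot as it stands.
- The arm moves only by the tool move_arm, never from a script. Its argument "plan" is one flat list of numbers, 7 for each row, row after row: the turn, a rotation vector about the world's x, y, z in rad, then the shift along the world's x, y, z in m, then the finger opening in m, from 0 to 0.0854. A call has exactly 8 rows; each row shifts and turns the commanded pose from where the row before left it; what a row does not reach is not made up. A row lasts 1/8 s, in which the tool goes at most 62.5 mm and 10.7 degrees, less where a joint would pass 70% of its speed; a pose out of reach is approached as far as the arm can. A call with a gripper value outside its range is refused whole. The fingers move at their own pace and stop on an object; "force" is the grip in N (left out, the last holds). Time passes only in rows, so rows that do not move let the fingers close, or fill a call up. It gives the time, the measured TCP pose, the force and the opening at its end, in the units of the state.
- state(): the state, without advancing time (a new reading comes with each control period).
- snapshot(name): name is "side" or "top"; returns a dict with "color" (384x512x3 uint8, blue, green, red), "depth" (384x512 float32, m along the optical axis (not along the pixel's ray), 0 where there is no reading), "fx", "fy", "cx", "cy" (pixels), "extrinsics" (4x4, takes a point from camera to world coordinates). Camera axes: x right, y up, looking along -z (the intrinsics and any distortion apply to the point x, -y, -z); pixel columns grow to the right and rows downward; lengths in m; the calibration is good to about 2 mm. A picture is of the moment at which its call begins.
- sign_off(): hands the job in, once; it reports no verdict.
Trained networks look in a picture, given as the dict that the camera call returned (one of the last four; its "shot" number tells which), for a name from the list of things; names that differ only in an ending like _2 or _b are one class to them, and where a whole thing is asked for, a point or a joint stands for the part that bears it (a point fixed in the world has none). Each returns a list of dicts, best first, with "confidence" (0 to 1); they miss things now and then, are a little off and sometimes report something else, mostly with a low value. They report only what shows in the picture. A call takes as long as a camera call. They do not tell look-alikes from the thing itself.
- spot_in(picture, thing): "centre" ([column, row] in pixels, amid what is visible of it).
- outline_of(picture, thing): "mask" (384x512 bool, what is visible of it) and "centre" ([column, row] in pixels, amid what is visible of it).
The state is a dict: "time": time; "joints": joint angles; "qd": joint speeds; "joint_torque": joint torques, N m; "eef_pos": TCP position; "tool_rot": TCP orientation; "ft_force": force on the tool from outside, world axes, zero at the start; "wrist_torque": the same for the moment, N m; "opening": opening from 0.0 (shut) to 1.0 (fully open).
Only numpy, scipy, OpenCV 4.12 (cv2) and the standard library are available. Lean on these libraries where they do the work, as an engineer would, in place of code of your own. Each camera call takes 0.05 s, during which the arm holds its last target. There are 200 camera calls.

### The job

Pick the dark rotor up off the blue mat by its orange knob and fit it upright onto the splined shaft of the bench centrifuge: press lightly and rock it round until the teeth mesh, then bring it fully home against the shaft's flange and let go. Be gentle with the drive: never press down on the shaft with more than about 10 N, well short of bottoming its rubber mounts, and never force it. Leave the other things on the bench where they stand.

Things in the scene. Friction and masses are not known exactly. Their poses are not given: they have to be found in the camera images.
- rotor: Loose dark rotor, 0.25 to 0.5 kg, starting upright on the mat at any yaw: disc 110 mm across, 28 mm high, a silver boss on top (66 mm across, 28 to 32 mm up), then a round orange knob. Origin: centre of the underside, z up along the axis; x runs to the white index line on the disc.
- knob (a point): Point on the rotor's axis inside its upright round orange knob (30 mm across, 32 to 70 mm above the rotor's underside), 55 mm above the underside: a good height to grip across the diameter at any yaw. Keep the fingertips above the 32 mm boss.
- bore (a point): On the rotor's axis 14 mm above its underside, in the blind bore (28 mm deep, 26.3 mm radius) that opens below. Five inward teeth, 19.2 mm wide, tips at 19 mm radius, fill the lowest 14 mm (underside up to this point). A slot between teeth lies under the white index line (rotor +x) and every 72 degrees on.
- flange (a point): On the shaft axis, on the top face of the 68 mm round flange at the foot of the centrifuge's splined shaft, 78 mm above the bench while unloaded; the rotor's underside rests here when home. z up. It moves down with the drive. Its x axis is the housing's, NOT the angle of the teeth.
- drive (a joint): How far (m) the drive, with shaft and flange, is pushed down on its rubber mounts: 0 unloaded; it gives from about 4 N on, 1 mm per 2 N, to a hard stop at 0.008 (about 20 N, rotor weight included), and springs back. The seated rotor alone presses it down by less than 1 mm.
- shaft_top (a point): Tip of the upright steel shaft, 26 mm above the flange, on the axis. The shaft's smooth core is 18 mm in radius up to 18 mm above the flange and tapers to 10 mm radius at this tip, so it guides the bore before the teeth meet.
- tooth_tops (a point): On the shaft axis level with the flat square tops of its five brass teeth (5 mm wide, out to 25 mm radius), 12 mm above the flange: an unmeshed rotor rests here. Tooth angle is random and not measured. About 0.9 mm (2.4 degrees) play each side once meshed. The shaft turns only stiffly (0.35 N m): it stays put under a lightly pressed rotor and turns along once meshed.
- centrifuge: The fixed white housing, 200 x 190 mm and 55 mm high, with a grey round bowl rim on top (170 mm outer and 146 mm inner diameter, top 79 mm above the bench), the shaft in the middle of it. Origin: centre of the underside, on the shaft's axis.
- mat: Fixed blue mat, 170 x 170 x 4 mm, on which the rotor lies at the start. Origin: centre of the underside.
- wash_bottle: Bystander: white wash bottle with blue cap, 68 mm diameter, 170 mm high. Origin: centre of the underside.
- amber_jar: Bystander: amber jar with red cap, 52 mm diameter, 80 mm high. Origin: centre of the underside.
- white_jar: Bystander: grey jar with white cap, 48 mm diameter, 70 mm high. Origin: centre of the underside.
- tip_box: Bystander: grey and yellow pipette tip box, 85 x 120 x 62 mm. Origin: centre of the underside.
- tube_block: Bystander: black tube block, 60 x 100 x 40 mm. Origin: centre of the underside.
- pipette: Bystander: white pipette lying on the bench, 224 mm long along its x, 26 mm thick. Origin: on the bench, at the join of its handle and its stem.
- rotor_cover: Bystander: clear round rotor cover, 100 mm diameter, 18 mm high, lying on the bench. Origin: centre of the underside.
Not all that is in view belongs to the job. Of the things that look like the rotor, take the one that is farthest from the robot's base at the start.

How it is judged:
On the way, in this order (a step that is already met when the one before it is completed fails the run):
1. the rotor is held up clear of the mat (height (world z) of rotor above 0.04 m and contact force between the fingers and rotor above 0.5 N), for 0.1 s.
2. the rotor is set over the shaft's nose, upright, on the axis, its underside within 20 mm of the flange (z of rotor in the frame of flange below 0.02 m and horizontal distance between rotor and flange below 0.004 m and angle between the z axis of rotor and the z axis of flange, either way round below 0.12 rad), for 0.1 s.
At the end, for the whole second after the job is handed in: The rotor is meshed and fully home: its underside within 2.5 mm of the shaft's flange, within 2.5 mm of the shaft's axis, square to it within 0.04 rad, upright, at rest (under 10 mm/s and 0.1 rad/s) and released (z of rotor in the frame of flange below 0.0025 m and horizontal distance between rotor and flange below 0.0025 m and angle between the z axis of rotor and the z axis of flange, either way round below 0.04 rad and angle between rotor's own z axis and vertical below 0.1 rad and linear speed of rotor below 0.01 m/s and angular speed of rotor below 0.1 rad/s and contact force between the fingers and rotor below 0.1 N); the robot touches nothing.
It fails at once if the drive is pushed down more than 7.5 mm on its rubber mounts (over about 19 N) (value of joint drive above 0.0075 m).
It fails at once if the rotor is jammed against the centrifuge with more than 60 N in all (contact force between rotor and centrifuge above 60 N).
It fails at once if a bystander is moved by more than 30 mm (distance of any of wash_bottle, amber_jar, white_jar, tip_box, tube_block, pipette, rotor_cover from where it was at the start of the episode above 0.03 m).
It also fails if it takes over 72 s, if anything falls off the work surface, if the arm or the gripper's body presses on something with over 40 N, if the wrist force passes 120 N, or if a joint passes its speed limit or range.

## Working session

There is one attempt and no reset: what is moved stays moved. The work goes in short steps, Python scripts to look and compute and a tool call to move; the robot and the scene stay as the last step left them, time stands still between calls to the robot, and variables do not carry over. Pictures are saved under pics/ and viewed, about 8 in all and at most 12, crops included, and the job is handed in when it is done.

Besides the shell and the picture viewer there is one more tool, called as name(argument=value, ...) on one line, values as JSON. move_arm: Moves the arm, as the interface text tells. Its arguments: {"type":"object","properties":{"plan":{"type":"array"},"force":{"type":"number"}},"required":["plan"]}

```bash
mkdir -p pics; ls
cat > h.py <<'E'
from cell import *
import numpy as np, cv2
def world(p,u,v,d):
    # pixel + depth -> world
    c=np.array([(u-p["cx"])*d/p["fx"],-(v-p["cy"])*d/p["fy"],-d,1.0])
    return (p["extrinsics"]@c)[:3]
def cloud(p):
    v,u=np.mgrid[0:384,0:512]; d=p["depth"]
    c=np.stack([(u-p["cx"])*d/p["fx"],-(v-p["cy"])*d/p["fy"],-d,np.ones_like(d)],-1)
    return (c@p["extrinsics"].T)[...,:3]
E
python3 - <<'E'
from h import *
s=state(); print(s)
for n in("top","side"):
    p=snapshot(n); cv2.imwrite(f"pics/{n}0.png",p["color"]); print(n,p["fx"],p["extrinsics"].round(3).tolist())
    W=cloud(p)
    for t in("rotor","knob","flange","shaft_top","centrifuge","mat"):
        for r in spot_in(p,t)[:3]:
            u,v=r["centre"]; print(n,t,round(r["confidence"],2),[round(u),round(v)],W[int(round(v)),int(round(u))].round(3))
E
```

```text
pics
{'time': 0.0, 'joints': array([-1.47228098e+00,  2.63484874e-01, -4.89554453e-02,  1.25942700e+00,
        1.83424314e-05,  1.41548945e+00]), 'qd': array([-3.68133868e-04,  1.88882548e-05,  1.63076899e-03, -4.60600132e-04,
       -1.26609484e-03,  2.03487571e-04]), 'joint_torque': array([-3.79101175e-05, -6.37614298e+01,  3.84561646e+01,  1.35890566e-02,
       -1.51844370e-04, -1.06186062e-05]), 'eef_pos': array([ 0.1317974 , -0.50788033,  0.23083804]), 'tool_rot': array([ 7.90918826e-01, -6.11920848e-01, -3.61084427e-04, -3.95550725e-04]), 'ft_force': array([ 0.59299768, -0.55575497, -0.19165349]), 'wrist_torque': array([-0.04326607, -0.02761217,  0.00725969]), 'opening': 1.0037686045249972}
top 479.061705977858 [[0.002, 0.998, -0.067, 0.445], [-1.0, 0.001, -0.019, -0.031], [-0.019, 0.067, 0.998, 1.686], [0.0, 0.0, 0.0, 1.0]]
top rotor 0.86 [330, 243] [ 0.357 -0.241  0.074]
top rotor 0.75 [332, 190] [ 0.534 -0.249  0.074]
top rotor 0.61 [374, 248] [ 0.341 -0.387  0.073]
top knob 0.87 [328, 242] [ 0.36  -0.235  0.068]
top knob 0.68 [333, 190] [ 0.534 -0.252  0.076]
top knob 0.5
[... 210 characters left out ...]
0.594 -0.239 -0.   ]
top mat 0.56 [128, 181] [0.563 0.439 0.079]
side 487.3157243817213 [[-0.734, 0.34, -0.588, -0.32], [-0.68, -0.374, 0.631, 0.94], [-0.005, 0.863, 0.505, 0.867], [0.0, 0.0, 0.0, 1.0]]
side rotor 0.86 [304, 186] [ 0.533 -0.241  0.039]
side rotor 0.63 [387, 196] [ 0.299 -0.389  0.027]
side rotor 0.21 [306, 162] [ 0.679 -0.446  0.004]
side knob 0.69 [303, 188] [ 0.536 -0.239  0.031]
side knob 0.59 [386, 197] [ 0.298 -0.38   0.028]
side flange 0.63 [221, 238] [0.473 0.21  0.09 ]
side shaft_top 0.73 [127, 284] [0.545 0.469 0.053]
side shaft_top 0.61 [219, 242] [0.473 0.218 0.081]
side centrifuge 0.94 [219, 252] [0.468 0.225 0.054]
side mat 0.96 [290, 192] [ 0.576 -0.22   0.007]
```

View pics/top0.png

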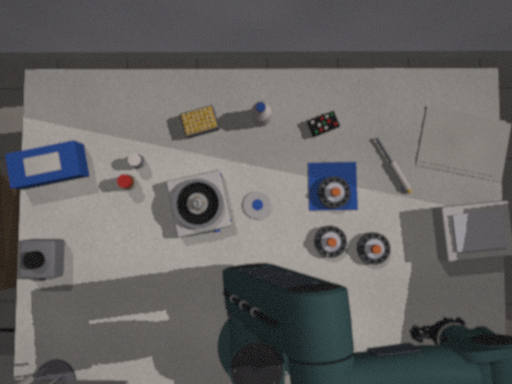

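View pics/side0.png

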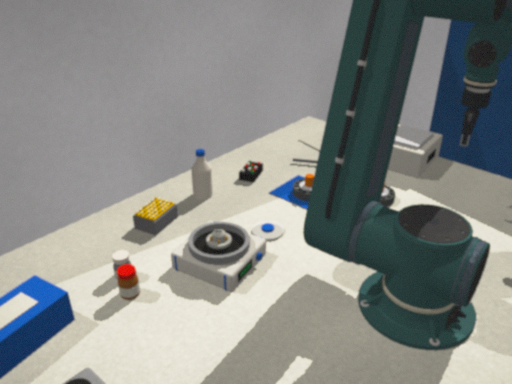

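Top view: there are three rotor look-alikes, at (334,191) on the blue mat, (330,241) and (374,248) on the bench. The one on the mat is the farthest from the base (about 0.59 m, against 0.43 and 0.52 m), so I'll take that one. The centrifuge is at (197,203) and its rotor cover at (257,206).

```bash
cat > m.py <<'E'
from h import *
def proj(p,X):
    c=np.linalg.inv(p["extrinsics"])@np.r_[X,1]; return np.array([p["cx"]+p["fx"]*c[0]/-c[2],p["cy"]-p["fy"]*c[1]/-c[2]])
def at_z(p,u,v,z):
    o=p["extrinsics"][:3,3]; d=world(p,u,v,1.0)-o; return o+d*(z-o[2])/d[2]
def orange(p,c,r=40):
    h=cv2.cvtColor(p["color"],cv2.COLOR_BGR2HSV); m=cv2.inRange(h,(3,110,90),(22,255,255))
    k=np.zeros_like(m); cv2.circle(k,tuple(int(x) for x in c),r,255,-1); m&=k
    v,u=np.nonzero(m); return u,v
E
python3 - <<'E'
from m import *
p=snapshot("top"); W=cloud(p)
u,v=orange(p,(334,191),16); z=W[v,u,2]; print("n",len(u),"knob mean px",u.mean(),v.mean(),"z",np.percentile(z,[10,50,90]).round(3))
print("knob xy at z.072",at_z(p,u.mean(),v.mean(),.072).round(4))
for t in("rotor","centrifuge"):
    for r in outline_of(p,t)[:3]:
        m=r["mask"]; c=W[m]; print(t,r["confidence"],r["centre"],c.min(0).round(3),c.max(0).round(3))
# bowl rim: points z 70-90mm near centrifuge
c=W.reshape(-1,3); d=np.hypot(c[:,0]-.485,c[:,1]-.2)
k=c[(d<.1)&(c[:,2]>.07)&(c[:,2]<.087)&(d>.06)]
from scipy.optimize import least_squares
f=least_squares(lambda q:np.clip(np.abs(np.hypot(k[:,0]-q[0],k[:,1]-q[1])-.079)-.006,0,.02),[.485,.2]); print("rim fit",f.x,len(k),k[:,2].mean(),f.cost)
s=c[(d<.04)&(c[:,2]>.097)]; print("shaft top",s.mean(0),len(s),s[:,2].max())
o=np.hstack([cv2.resize(p["color"][a:a+75,b:b+100],None,fx=4,fy=4,interpolation=cv2.INTER_CUBIC) for a,b in((153,285),(165,150))])
cv2.imwrite("pics/crop1.png",o)
E
```

```text
n 58 knob mean px 335.1034482758621 191.58620689655172 z [0.068 0.074 0.078]
knob xy at z.072 [ 0.5285 -0.2597  0.072 ]
rotor 0.8 [334.1, 192.2] [ 0.445 -0.314  0.008] [ 0.581 -0.031  1.686]
rotor 0.64 [374.0, 249.6] [ 0.28  -0.456 -0.007] [ 0.445 -0.031  1.686]
centrifuge 0.83 [201.4, 204.3] [ 0.377 -0.031 -0.007] [0.607 0.318 1.686]
rim fit [0.49103636 0.20557017] 540 0.07887547534889289 4.208833466562804e-06
shaft top [0.49175105 0.20584529 0.10082622] 63 0.10756090075953684
```

View pics/crop1.png

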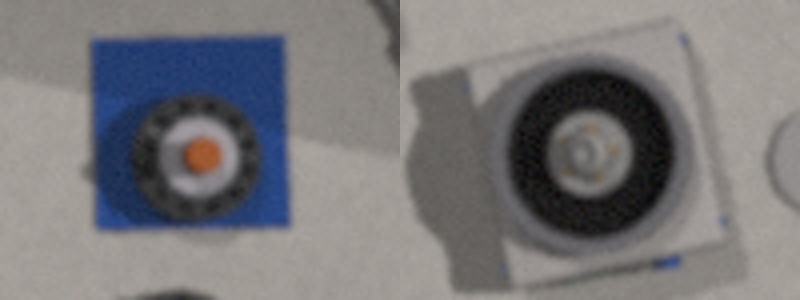

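The crop shows the rotor on the mat, with its orange knob at full-picture (335,192). The centrifuge shaft is in the bowl at (197,203), with faint brass dots. The measurements fit: knob top at z≈0.074, rim at 0.079, shaft tip at about 0.104. I'll move above the knob and turn the tool yaw to 0.

move_arm(plan=[0, 0, 0.165, 0.0497, 0.031, -0.008, 0.085, 0, 0, 0.165, 0.0497, 0.031, -0.008, 0.085, 0, 0, 0.165, 0.0497, 0.031, -0.008, 0.085, 0, 0, 0.165, 0.0497, 0.031, -0.008, 0.085, 0, 0, 0.165, 0.0497, 0.031, -0.008, 0.085, 0, 0, 0.165, 0.0497, 0.031, -0.008, 0.085, 0, 0, 0.165, 0.0497, 0.031, -0.008, 0.085, 0, 0, 0.165, 0.0497, 0.031, -0.008, 0.085], force=40)

```text
time: 1.85
eef_pos: [0.531, -0.2589, 0.1671]
tool_rot: [1.0, 0.004, 0.0, 0.0]
ft_force: [-0.4, -1.4, 0.6]
opening: 0.994
```

Run:
```python
from m import *
p=snapshot("side"); c=proj(p,[.529,-.259,.055]); u,v=orange(p,c,14); print(c,len(u))
if len(u): print(u.mean(),v.mean(),u.min(),u.max(),v.min(),v.max(),at_z(p,(u.min()+u.max())/2,v.mean(),.058).round(4))
a,b=int(c[1]),int(c[0]); cv2.imwrite("pics/s1.png",cv2.resize(p["color"][a-50:a+50,b-65:b+65],None,fx=5,fy=5,interpolation=cv2.INTER_CUBIC))
print(state()["eef_pos"])
```

```text
[308.55395566 180.28392794] 0
[ 0.53513605 -0.25533847  0.16568417]
```

View pics/s1.png

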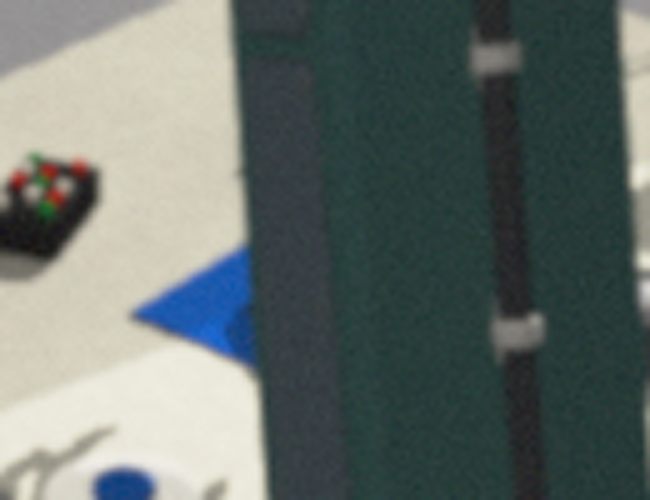

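Side view: the arm hides the rotor, and only the mat corner shows. I'll check against the first side picture instead.

Run:
```python
from m import *
p=snapshot("side"); p["color"]=cv2.imread("pics/side0.png"); c=proj(p,[.529,-.259,.055]); u,v=orange(p,c,14); print(c,len(u))
if len(u): print(u.mean(),v.mean(),u.min(),u.max(),v.min(),v.max(),at_z(p,u.mean(),v.mean(),.058).round(4))
p=snapshot("side");print(state()["eef_pos"],state()["time"])
```

```text
[308.55395566 180.28392794] 96
309.2083333333333 179.625 305 314 174 186 [ 0.527  -0.2598  0.058 ]
[ 0.53096076 -0.25843659  0.16641571] 2.0
```

Both views agree on (0.528, -0.260). Descend to TCP z≈0.041 and close.

move_arm(plan=[0, 0, 0, -0.001, 0, -0.03, 0.085, 0, 0, 0, 0, 0, -0.03, 0.085, 0, 0, 0, 0, 0, -0.03, 0.085, 0, 0, 0, 0, 0, -0.02, 0.085, 0, 0, 0, 0, 0, -0.015, 0.085, 0, 0, 0, 0, 0, 0, 0.085, 0, 0, 0, 0, 0, 0, 0.02, 0, 0, 0, 0, 0, 0, 0.02], force=40)

```text
time: 3.0
eef_pos: [0.5288, -0.2605, 0.0431]
tool_rot: [1.0, 0.001, 0.001, 0.0]
ft_force: [0.4, 0.3, -1.1]
opening: 0.597
```

move_arm(plan=[0, 0, 0, 0, 0, 0, 0.02, 0, 0, 0, 0, 0, 0, 0.02, 0, 0, 0, 0, 0, 0, 0.02, 0, 0, 0, 0, 0, 0, 0.02, 0, 0, 0, 0, 0, 0, 0.02, 0, 0, 0, 0, 0, 0, 0.02, 0, 0, 0, 0, 0, 0, 0.02, 0, 0, 0, 0, 0, 0, 0.02], force=40)

```text
time: 4.0
eef_pos: [0.5288, -0.2604, 0.043]
tool_rot: [1.0, 0.002, 0.001, 0.0]
ft_force: [0.7, 1.6, 6.7]
opening: 0.34
```

move_arm(plan=[0, 0, 0, 0, 0, 0.01, 0.02, 0, 0, 0, 0, 0, 0.02, 0.02, 0, 0, 0, 0, 0, 0.025, 0.02, 0, 0, 0, 0, 0, 0.025, 0.02, 0, 0, 0, 0, 0, 0.025, 0.02, 0, 0, 0, 0, 0, 0.025, 0.02, 0, 0, 0, 0, 0, 0.01, 0.02, 0, 0, 0, 0, 0, 0, 0.02])

```text
time: 5.0
eef_pos: [0.5285, -0.2602, 0.1824]
tool_rot: [1.0, 0.001, 0.0, 0.0]
ft_force: [-0.0, -0.4, -5.1]
opening: 0.34
```

move_arm(plan=[0, 0, 0, -0.004, 0.03, 0, 0.02, 0, 0, 0, -0.004, 0.045, 0, 0.02, 0, 0, 0, -0.004, 0.045, 0, 0.02, 0, 0, 0, -0.004, 0.045, 0, 0.02, 0, 0, 0, -0.004, 0.045, 0, 0.02, 0, 0, 0, -0.004, 0.045, 0, 0.02, 0, 0, 0, -0.002, 0.035, 0, 0.02, 0, 0, 0, -0.002, 0.03, 0, 0.02])

```text
time: 6.0
eef_pos: [0.4996, 0.0612, 0.1812]
tool_rot: [1.0, 0.002, -0.001, -0.0]
ft_force: [1.0, -1.4, -5.4]
opening: 0.334
```

move_arm(plan=[0, 0, 0, -0.003, 0.03, 0, 0.02, 0, 0, 0, -0.003, 0.03, 0, 0.02, 0, 0, 0, -0.002, 0.03, 0, 0.02, 0, 0, 0, -0.002, 0.03, 0, 0.02, 0, 0, 0, 0, 0.02, 0, 0.02, 0, 0, 0, 0, 0.006, 0, 0.02, 0, 0, 0, 0, 0, 0, 0.02, 0, 0, 0, 0, 0, 0, 0.02])

```text
time: 7.0
eef_pos: [0.4903, 0.2051, 0.182]
tool_rot: [1.0, 0.001, -0.0, 0.0]
ft_force: [1.2, 0.5, -3.9]
opening: 0.339
```

Run:
```python
from m import *
I=[]
for n in("side","top"):
    p=snapshot(n); e=state()["eef_pos"]; X=np.array([e[0],e[1],e[2]-.039])
    c=proj(p,X-[0,0,.02]); a,b=int(c[1]),int(c[0])
    img=p["color"].copy()
    I.append(cv2.resize(img[a-45:a+45,b-45:b+45],(400,400),interpolation=cv2.INTER_CUBIC)); print(n,c,b-45,a-45)
    for t in("rotor",):
        for r in outline_of(p,t)[:2]:
            m=r["mask"]; u=np.nonzero(m)[1];v=np.nonzero(m)[0]; print(t,r["confidence"],r["centre"],u.min(),u.max(),v.min(),v.max())
    print("expected disc px",[proj(p,X+[0.055*np.cos(q),.055*np.sin(q),z]).round(1).tolist() for z in(0,.028) for q in np.arange(0,6,np.pi/2)])
print(e)
cv2.imwrite("pics/h1.png",np.hstack(I))
```

```text
side [217.45016621 224.74471987] 172 179
rotor 0.84 [215.1, 215.3] 197 238 194 229
expected disc px [[203.3, 211.1], [201.9, 227.2], [231.7, 226.4], [231.6, 210.4], [202.7, 202.4], [201.3, 218.2], [231.5, 217.5], [231.4, 201.7]]
top [194.83655158 202.23392478] 149 157
rotor 0.96 [331.0, 241.0] 314 346 226 257
rotor 0.93 [198.2, 201.1] 194 211 185 218
expected disc px [[194.1, 185.1], [176.9, 202.0], [193.7, 219.1], [210.9, 202.1], [192.8, 184.5], [175.3, 201.8], [192.4, 219.2], [209.9, 201.8]]
[0.49047935 0.20526511 0.18226386]
```

View pics/h1.png

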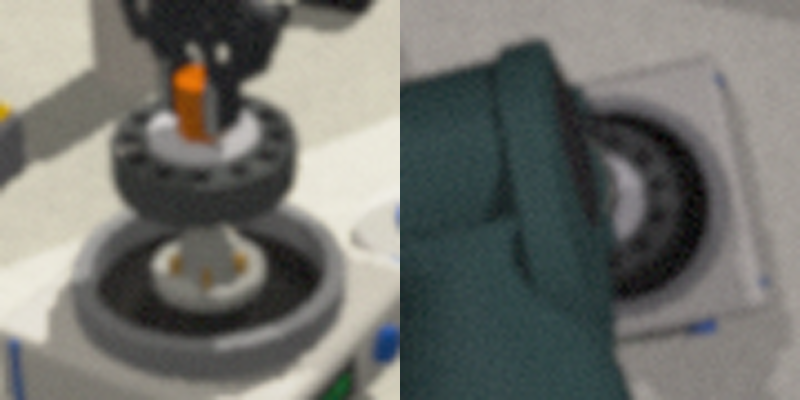

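Side crop: the rotor is held upright, with the shaft and its brass teeth right below. Disc, shaft and flange line up at crop column ≈205–209. The top crop agrees to about 1 px. I'll descend over the nose.

move_arm(plan=[0, 0, 0, 0, 0, -0.012, 0.02, 0, 0, 0, 0, 0, -0.012, 0.02, 0, 0, 0, 0, 0, -0.008, 0.02, 0, 0, 0, 0, 0, -0.005, 0.02, 0, 0, 0, 0, 0, -0.004, 0.02, 0, 0, 0, 0, 0, -0.004, 0.02, 0, 0, 0, 0, 0, 0, 0.02, 0, 0, 0, 0, 0, 0, 0.02])

```text
time: 8.2
eef_pos: [0.4905, 0.2058, 0.1374]
tool_rot: [1.0, 0.001, 0.0, -0.0]
ft_force: [0.6, -0.3, -3.6]
opening: 0.338
```

move_arm(plan=[0, 0, 0, 0, 0, -0.002, 0.02, 0, 0, 0, 0, 0, -0.001, 0.02, 0, 0, 0, 0, 0, -0.001, 0.02, 0, 0, 0, 0, 0, -0.001, 0.02, 0, 0, 0, 0, 0, -0.001, 0.02, 0, 0, 0, 0, 0, -0.001, 0.02, 0, 0, 0, 0, 0, 0, 0.02, 0, 0, 0, 0, 0, 0, 0.02])

```text
time: 9.2
eef_pos: [0.4902, 0.2058, 0.1302]
tool_rot: [1.0, 0.002, -0.0, -0.0]
ft_force: [-3.3, 1.0, -4.7]
opening: 0.334
```

```bash
cat > f.py <<'E'
from h import *
F=[];E=[];T=[]
for i in range(5): snapshot("side"); s=state(); F.append(s["ft_force"]);E.append(s["eef_pos"]);T.append(s["wrist_torque"])
print(np.mean(F,0).round(2),np.std(F,0).round(2),np.mean(E,0).round(4),np.mean(T,0).round(3),s["time"])
E
python3 f.py
```

```text
[-3.47  1.58 -5.12] [0.49 0.56 0.55] [0.4902 0.2058 0.1302] [ 0.31   0.823 -0.012] 9.45
```

Side force is -3.5 N in x and +1.6 N in y, so I'll shift about 1 mm that way while stepping down.

move_arm(plan=[0, 0, 0, -0.0005, 0.0002, 0, 0.02, 0, 0, 0, -0.0005, 0.0003, 0, 0.02, 0, 0, 0, 0, 0, 0, 0.02, 0, 0, 0, 0, 0, -0.001, 0.02, 0, 0, 0, 0, 0, -0.001, 0.02, 0, 0, 0, 0, 0, 0, 0.02, 0, 0, 0, 0, 0, 0, 0.02, 0, 0, 0, 0, 0, 0, 0.02])

```text
time: 10.45
eef_pos: [0.4894, 0.2063, 0.1283]
tool_rot: [1.0, 0.001, -0.0, 0.0]
ft_force: [-1.2, 0.1, -4.9]
opening: 0.338
```

```bash
python3 f.py
```

```text
[ 0.08 -0.05 -4.89] [0.27 0.43 0.39] [0.4894 0.2063 0.1283] [0.074 0.003 0.007] 10.7
```

move_arm(plan=[0, 0, 0, 0, 0, -0.001, 0.02, 0, 0, 0, 0, 0, 0, 0.02, 0, 0, 0, 0, 0, 0, 0.02, 0, 0, 0, 0, 0, 0, 0.02, 0, 0, 0, 0, 0, -0.001, 0.02, 0, 0, 0, 0, 0, 0, 0.02, 0, 0, 0, 0, 0, 0, 0.02, 0, 0, 0, 0, 0, 0, 0.02])

```text
time: 11.7
eef_pos: [0.4894, 0.2063, 0.1263]
tool_rot: [1.0, 0.001, -0.0, 0.0]
ft_force: [-0.4, 0.7, -3.9]
opening: 0.34
```

```bash
python3 f.py
```

```text
[ 0.02  1.06 -4.67] [0.11 0.4  0.46] [0.4894 0.2063 0.1263] [0.136 0.038 0.   ] 11.95
```

move_arm(plan=[0, 0, 0, 0, 0, -0.001, 0.02, 0, 0, 0, 0, 0, 0, 0.02, 0, 0, 0, 0, 0, 0, 0.02, 0, 0, 0, 0, 0, 0, 0.02, 0, 0, 0, 0, 0, -0.001, 0.02, 0, 0, 0, 0, 0, 0, 0.02, 0, 0, 0, 0, 0, 0, 0.02, 0, 0, 0, 0, 0, 0, 0.02])

```text
time: 12.95
eef_pos: [0.4894, 0.2063, 0.1243]
tool_rot: [1.0, 0.001, -0.0, -0.0]
ft_force: [0.7, 1.9, -4.7]
opening: 0.342
```

```bash
python3 f.py
```

```text
[-0.49  1.03 -4.72] [0.7  0.68 0.46] [0.4894 0.2063 0.1243] [0.18  0.069 0.03 ] 13.2
```

The reading still equals the rotor's weight alone while the underside is about 5 mm below the tooth tops, so it seems to have meshed at once. I'll carry on gently.

move_arm(plan=[0, 0, 0, 0, 0, -0.001, 0.02, 0, 0, 0, 0, 0, 0, 0.02, 0, 0, 0, 0, 0, -0.001, 0.02, 0, 0, 0, 0, 0, 0, 0.02, 0, 0, 0, 0, 0, -0.001, 0.02, 0, 0, 0, 0, 0, 0, 0.02, 0, 0, 0, 0, 0, -0.001, 0.02, 0, 0, 0, 0, 0, 0, 0.02])

```text
time: 14.2
eef_pos: [0.4894, 0.2063, 0.1202]
tool_rot: [1.0, 0.002, -0.0, 0.0]
ft_force: [0.1, 0.9, -3.7]
opening: 0.335
```

```bash
python3 f.py
```

```text
[-0.61  0.82 -4.66] [0.48 0.47 0.28] [0.4894 0.2063 0.1202] [0.28  0.114 0.045] 14.45
```

move_arm(plan=[0, 0, 0, 0, 0, -0.001, 0.02, 0, 0, 0, 0, 0, 0, 0.02, 0, 0, 0, 0, 0, -0.001, 0.02, 0, 0, 0, 0, 0, 0, 0.02, 0, 0, 0, 0, 0, -0.001, 0.02, 0, 0, 0, 0, 0, 0, 0.02, 0, 0, 0, 0, 0, 0, 0.02, 0, 0, 0, 0, 0, 0, 0.02])

```text
time: 15.45
eef_pos: [0.4894, 0.2063, 0.1173]
tool_rot: [1.0, 0.001, -0.0, -0.0]
ft_force: [-0.5, 1.6, -4.9]
opening: 0.336
```

```bash
python3 f.py
```

```text
[-0.25  1.32 -4.61] [0.4  0.37 0.39] [0.4894 0.2063 0.1173] [0.298 0.153 0.052] 15.7
```

move_arm(plan=[0, 0, 0, 0, 0, -0.0005, 0.02, 0, 0, 0, 0, 0, 0, 0.02, 0, 0, 0, 0, 0, -0.0005, 0.02, 0, 0, 0, 0, 0, 0, 0.02, 0, 0, 0, 0, 0, -0.0005, 0.02, 0, 0, 0, 0, 0, 0, 0.02, 0, 0, 0, 0, 0, 0, 0.02, 0, 0, 0, 0, 0, 0, 0.02])

```text
time: 16.7
eef_pos: [0.4894, 0.2063, 0.1158]
tool_rot: [1.0, 0.002, 0.0, -0.0]
ft_force: [-2.8, 2.7, 1.4]
opening: 0.34
```

```bash
cat f.py > g.py
cat >> g.py <<'E'
from m import *
p=snapshot("side"); a,b=218,217
cv2.imwrite("pics/"+__import__("sys").argv[1],cv2.resize(p["color"][a-50:a+50,b-60:b+60],(720,600),interpolation=cv2.INTER_CUBIC))
E
python3 g.py s2.png
```

```text
[-2.26  3.05  1.54] [0.05 0.4  0.17] [0.4895 0.2063 0.1158] [0.553 0.463 0.019] 16.95
```

View pics/s2.png

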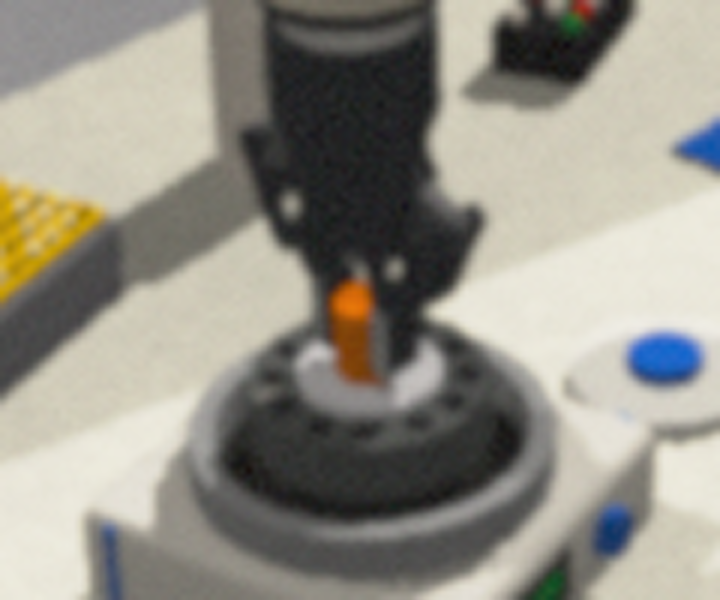

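The crop shows the rotor sunk level in the bowl, with its underside at about 0.077–0.078. That is flange height, with about 6 N total on the shaft. I'll release and retreat.

move_arm(plan=[0, 0, 0, 0, 0, 0, 0.06, 0, 0, 0, 0, 0, 0, 0.07, 0, 0, 0, 0, 0, 0, 0.07, 0, 0, 0, 0, 0, 0, 0.07, 0, 0, 0, 0, 0, 0, 0.07, 0, 0, 0, 0, 0, 0, 0.07, 0, 0, 0, 0, 0, 0.005, 0.07, 0, 0, 0, 0, 0, 0.01, 0.07])

```text
time: 18.0
eef_pos: [0.4893, 0.2063, 0.1312]
tool_rot: [1.0, 0.001, -0.0, 0.0]
ft_force: [0.5, 0.2, -0.1]
opening: 0.819
```

move_arm(plan=[0, 0, 0, 0, 0, 0.02, 0.07, 0, 0, 0, 0, 0, 0.03, 0.07, 0, 0, 0, 0, 0, 0.03, 0.07, 0, 0, 0, 0, 0, 0.03, 0.07, 0, 0, 0, 0, -0.03, 0.03, 0.07, 0, 0, 0, 0, -0.05, 0.01, 0.07, 0, 0, 0, 0, -0.05, 0, 0.07, 0, 0, 0, 0, -0.04, 0, 0.07])

```text
time: 19.0
eef_pos: [0.4892, 0.0346, 0.2818]
tool_rot: [1.0, 0.001, 0.001, 0.0]
ft_force: [1.6, 0.0, -0.5]
opening: 0.82
```

```bash
python3 g.py s3.png
python3 - <<'E'
from m import *
for n in("top","side"):
    p=snapshot(n); W=cloud(p); c=proj(p,[.4894,.2063,.14]); u,v=orange(p,c,25)
    print(n,len(u),"knob z",np.percentile(W[v,u,2],[50,90]).round(4),at_z(p,u.mean(),v.mean(),.147 if n=="top" else .131).round(4) if len(u) else "")
    c=W.reshape(-1,3); d=np.hypot(c[:,0]-.4894,c[:,1]-.2063); k=c[(d>.036)&(d<.052)&(c[:,2]>.07)&(c[:,2]<.13)]
    if len(k)>20: print("disc top z",np.median(k[:,2]).round(4),"plane",np.linalg.lstsq(np.c_[k[:,:2]-[.4894,.2063],np.ones(len(k))],k[:,2],rcond=None)[0].round(4),len(k))
E
```

```text
[ 0.5  -0.11  0.08] [0.72 1.28 0.37] [0.4894 0.0345 0.2815] [-0.026  0.002 -0.023] 19.25
top 64 knob z [0.1485 0.1526] [0.4889 0.2035 0.147 ]
disc top z 0.1066 plane [-0.0092  0.0017  0.1065] 261
side 166 knob z [0.1389 0.1497] [0.4883 0.205  0.131 ]
disc top z 0.1073 plane [ 0.0414 -0.0793  0.1064] 353
```

View pics/s3.png

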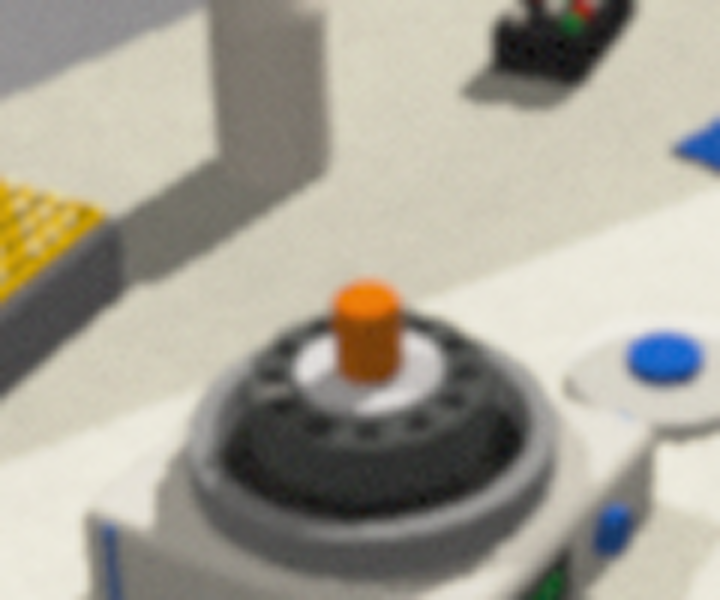

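The crop shows the rotor upright and free in the bowl, with its knob at (367,330) and nothing touching it. Disc top measures 0.1065 m; home would give 0.106 and unmeshed 0.118, so it is home.

```bash
python3 -c "
from cell import *
print(sign_off())"
```

```text
the job is handed in; nothing more can be done
None
```

The rotor is on the centrifuge shaft, seated against the flange and released, and the job is handed in; `sign_off()` gives no verdict.

- **Choice and grasp:** I took the rotor on the mat, the farthest of the three look-alikes, by its knob. I centred it over the shaft, shifting about 1 mm where a 3.5 N side force showed.
- **Meshing:** The teeth meshed on the first straight descent, so no rocking was needed. From entering the teeth to reaching the flange, the wrist force stayed at the rotor's own weight (about 4.7 N). It changed only at flange height, where the total on the shaft was about 6 N.
- **Last checks:** The disc top was at 0.1065 m from the top camera and 0.107 m from the side camera. Seated should give 0.106 m, and resting on the tooth tops would give 0.118 m. The knob was within about 3 mm of the final hold position, which is about the picture resolution.
- **Disagreement:** The top-camera depth fit shows the disc level (tilt under 0.01 rad), but the side-camera fit shows about 0.09 rad. I put that down to the slanted view and mixed edge pixels, because the picture shows the rotor upright.
- **Bystanders:** I did not measure them, but none of the arm's moves went near them. It took about 19 s of the 72 s allowed.

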